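# Open the mill's hood, unlatch the clamp bar and hold it up

### The job

A colleague is waiting to change the grinding bowl of the bench mill. Swing the clear hood open until it rests on its stop, pull the clamp bar's spring latch sideways, towards the mill's front, to free the bar from its ball stud, and lift the latched end of the bar at least 8 cm above the ball. Finish while still holding the bar up in the gripper, with the hood left open; do not shift the bowl, and leave the jar, the spare bowl and the brush where they stand.

Things in the scene. Friction and masses are not known exactly. Their poses are not given: they have to be found in the camera images.
- mill: Bench vibratory mill, fixed on the bench: light grey case 340 mm (its x) by 270 mm (its y), top deck 80 mm above the bench. Origin under the case, in the middle; z up. Its front, with the control panel and the hood's handle, faces the mill's -y; the hood's hinge is along the back (+y) edge of the deck. On the deck stand a vibrating plate with the bowl in the middle, the clamp bar's pivot bracket at the -x end and the ball stud at the +x end.
- hood (a joint): Clear plastic hood over the deck, 300 (x) by 205 (y) by 129 mm high, walls 4 mm, 0.5 to 0.9 kg, damped hinge. rad: 0 = closed, 1.75 = resting open on its stop. It turns about the mill's x axis through hood_hinge, so the front edge rises and swings over to the back. Let go, it falls shut below about 1.1 rad and falls open onto the stop above. Closed, its top is 209 mm above the bench. Open on its stop it stands behind the hinge line, clear of the deck.
- hood_hinge (a point): Middle of the hood's hinge axis, on the back edge of the deck, 80 mm above the bench, 105 mm behind (+y) the mill's origin.
- hood_handle (a point): Middle of the hood's handle (moves with the hood): a round bare-metal bar 12 mm thick and 120 mm long along the mill's x, held by a post at each end, 45 mm (bar centre) in front of the hood's front wall and 29 mm below the hood's top. Closed, it is 180 mm above the bench. 250 mm in front of and 100 mm above the hinge axis in the hood's own frame.
- bar (a joint): Steel clamp bar, 28 mm wide, lying above the bowl along the mill's x, 0.5 to 0.8 kg with its latch. rad: 0 = down with its coupler over the ball, grows as the coupler end (+x end) rises, stop at 1.05. It turns about the mill's y axis through bar_pivot. It falls back down when let go.
- bar_pivot (a point): Clamp bar's pivot axis, 152 mm above the bench, at the mill's -x end; it is 210 mm from the ball in the mill's x.
- coupler (a point): Point of the coupler, a steel box 44 by 36 mm on the free end of the bar, that sits on the ball's centre when the bar is down. 18 mm below the bar's pivot line. Moves with the bar.
- ball (a point): Centre of the ball of the ball stud, a 25 mm steel ball with a narrow neck under it, fixed on the mill's deck, 134 mm above the bench.
- latch (a joint): Spring latch slide on the coupler. m: 0 = sprung home, a fork under the ball locks the bar down; pulled sideways across the bar, towards the mill's front (-y), up to 0.014. The bar comes free above about 0.010. The pull takes 5 N at the start and 10 N at the end of travel; it springs home when let go.
- latch_grip (a point): Finger grip of the latch, an upright black tab on top of the coupler, 34 mm long (x) by 12 to 14 mm thick (y), 36 mm tall; this point lies on its middle plane, 22 mm above the slide's top plate (which is 40 mm wide in y) and 14 mm below the tab's top; 186 mm above the bench when the bar is down, straight above the ball and 34 mm above the bar's pivot line. Moves with latch and bar.
- bowl: Steel grinding bowl with lid, 80 mm across, 50 mm tall, loose between three pins in the middle of the plate under the bar. Origin under its centre.
- jar: Glass sample jar with a white cap, 60 mm across, 85 mm tall, on the bench in front of the mill. Origin under its centre.
- spare_bowl: Spare steel bowl with lid, 72 mm across, 46 mm tall, on the bench in front of the mill. Origin under its centre.
- brush: Cleaning brush, 200 mm long, lying on the bench in front of the mill. Origin under its middle.

How it is judged (in metres and radians):
On the way, in this order (a step that is already met when the one before it is completed fails the run):
1. the hood is open on its stop (value of joint hood above 1.68 rad), for 0.3 s.
2. the latch is pulled while the bar is still down on the ball (value of joint latch above 0.008 m and value of joint bar below 0.04 rad), for 0.05 s.
At the end, for the whole second after the job is handed in: The hood rests open on its stop (above 1.68 rad); the clamp bar's coupler is held at rest at least 75 mm above the ball by the gripper's fingers, touching the bar or its latch; the bowl stands upright within 15 mm of where it was (value of joint hood above 1.68 rad and z of coupler in the frame of ball above 0.075 m and contact force between the fingers and bar above 0.5 N and contact force between bar and bowl below 0.1 N and velocity of joint bar between -0.15 and 0.15 rad/s and distance of bowl from where it was at the start of the episode below 0.015 m and angle between bowl's own z axis and vertical below 0.1 rad); the arm keeps its last pose, push and grip.
It fails at once if a bystander (jar, spare bowl, brush) was shifted by more than 30 mm (distance of any of jar, spare_bowl, brush from where it was at the start of the episode above 0.03 m).
It fails at once if the bowl was pushed out of its place (distance of bowl from where it was at the start of the episode above 0.03 m).
It also fails if it takes over 64 s, if anything falls off the work surface, if the arm or the gripper's body presses on something with over 40 N, if the wrist force passes 120 N, or if a joint passes its speed limit or range.

### The arm

A 6-joint arm with a two-finger parallel gripper is mounted at the origin on the work surface. World frame = base frame: x ahead of the robot, y to its left, z up, the work surface at z = 0. Lengths are in m, angles in degrees, forces in N, time in s.
With the tool pointing down it reaches from about 0.3 to 0.75 m from the base axis. Payload 8.5 kg.
Tool frame: the origin (TCP) lies at the very end of the fingers, on their centre line; the grasp point (between the pads) lies 19 mm behind it; z points along the fingers, y is the direction in which the jaws open and shut (so a half turn about z gives the same grasp; the last joint's range is limited). The gripper opens to 85 mm and grips with 20 to 120 N. Pads are 22 mm wide; open, the fingers measure 114 mm over their backs; the gripper's body (76 mm by 85 mm) begins 54 mm behind the grasp point. The pads swing forward as they close: fully open they stand 13 mm farther back than shut.
Start: joints at [54.987, 21.807, 74.336, -0, 83.858, -12.336], TCP at [0.212, 0.507, 0.231] pointing down, gripper open.
Joint ranges: [-178.18, 178.18], [-50.72, 133.34], [12.68, 142.11], [-81.47, 261.47], [9.98, 163.14], [-165.26, 165.26]. Speed limits (degrees/s): [136.94, 136.94, 180, 180, 180, 180].

### API

Orientations are given as a 3x3 rotation matrix whose columns are the frame's x, y, z axes.
In Python, from rig import status, vision, env gives the robot as it stands.
- The arm moves only by the tool send_rows, never from a script. Its argument "targets" is a list of rows, each a list of 7 numbers: the shift along the tool's x, y, z in units of 50 mm (1.0 is 50 mm), then the turn, a rotation vector about the tool's x, y, z in units of 8 degrees (1.0 is 8 degrees), then the finger opening in mm, from 0 to 85.4. A call has 1 to 5 rows; each row is the pose to reach, as a shift and turn from the pose commanded when the call began, along the tool's axes at that moment; what a row does not reach only later rows make up. A row lasts 1/8 s, in which the tool goes at most 62.5 mm and 10.7 degrees, less where a joint would pass 70% of its speed; a pose out of reach is approached as far as the arm can. A call with a gripper value outside its range is refused whole. The fingers move at their own pace and stop on an object; "grip_force" is the grip in N (left out, the last holds). Time passes only in rows, so rows that repeat a pose let the fingers close. It gives the time, the measured TCP pose, the force and the opening at its end, in the units of the state.
- status.observe(): the state, without advancing time (a new reading comes with each control period).
- vision.get_image(name): name is "side" or "top" or "wrist"; returns (picture, depth): 384x512x3 uint8, red, green, blue; 384x512 float32, m along the optical axis (not along the pixel's ray), 0 where there is no reading.
- vision.camera_model(name): a dict with "camera_matrix" (3x3 intrinsics, pixels), "view" (4x4, takes a point from world to camera coordinates); the wrist camera has in their place "T_tool_cam" (4x4, takes a point from camera to tool coordinates, whose origin is the TCP and whose axes are the flange's). Camera axes: x right, y down, z forward; pixel columns grow to the right and rows downward; lengths in m; the calibration is good to about 2 mm. A picture is of the moment at which its call begins: read the wrist's pose just before it. camera_model takes no time and is no camera call.
- env.close_job(): hands the job in, once; it reports no verdict.
Trained networks look in the newest picture that a camera, given by its name, has taken for a name from the list of things; names that differ only in an ending like _2 or _b are one class to them, and where a whole thing is asked for, a point or a joint stands for the part that bears it (a point fixed in the world has none). Each returns a list of dicts, best first, with "p" (0 to 1); they miss things now and then, are a little off and sometimes report something else, mostly with a low value. They report only what shows in the picture. A call takes as long as a camera call.
- vision.masks_of(camera, label): "pixels" (384x512 bool, what is visible of it) and "extent" ([left, top, right, bottom] in pixels, round what is visible of it).
The state is a dict: "time_s": time; "q": joint angles; "qvel": joint speeds; "joint_efforts": joint torques, N m; "position": TCP position; "tool_rot": TCP orientation; "ft_force": force on the tool from outside, world axes, zero at the start; "wrist_torque": the same for the moment, N m; "grip_width": finger opening in m.
Only numpy, scipy, OpenCV 4.12 (cv2) and the standard library are available. Lean on these libraries where they do the work, as an engineer would, in place of code of your own. Each camera call takes 0.05 s, during which the arm holds its last target.

## Working session

There is one attempt and no reset: what is moved stays moved. The work goes in short steps, Python scripts to look and compute and a tool call to move; the robot and the scene stay as the last step left them, time stands still between calls to the robot, and variables do not carry over. Pictures are saved under pics/ and viewed, and the job is handed in when it is done.

Besides the shell and the picture viewer there is one more tool, called after "Call:" as name(argument=value, ...), one argument or row to a line, values as JSON. send_rows: Moves the arm, as the interface text tells. Its arguments: {"type":"object","properties":{"targets":{"type":"array","items":{"type":"array","items":{"type":"number"}}},"grip_force":{"type":"number"}},"required":["targets"]}

```bash
ls; mkdir -p pics; python3 - <<'E'
from rig import status, vision, env
import cv2, numpy as np
s=status.observe(); print(s)
for n in ["side","top","wrist"]:
    im,d=vision.get_image(n); cv2.imwrite(f"pics/{n}0.png",im[:,:,::-1]); np.save(f"pics/{n}0.npy",d)
    print(n,vision.camera_model(n))
E
```

```text
pics
{'time_s': 0.0, 'q': array([ 5.49860442e+01,  2.18411572e+01,  7.43868078e+01,  9.71367437e-04,
        8.38596169e+01, -1.23359207e+01]), 'qvel': array([-0.04764032,  0.00191516, -0.01331536, -0.03053531, -0.03099302,
       -0.03106521]), 'joint_efforts': array([-3.66182267e-04, -4.48459518e+01, -2.31275493e+01, -2.98829718e-04,
        4.81371870e-03,  1.21512221e-05]), 'position': array([0.21186982, 0.50721598, 0.23069814]), 'tool_rot': array([[-9.22685106e-01,  3.85553371e-01, -8.90874620e-04],
       [ 3.85554248e-01,  9.22684333e-01, -1.24226363e-03],
       [ 3.43037124e-04, -1.48969864e-03, -9.99998832e-01]]), 'ft_force': array([ 0.63187151, -0.19066676,  0.00593703]), 'wrist_torque': array([ 0.01203653, -0.03604733,  0.00786983]), 'grip_width': 0.08540204024133936}
side {'camera_matrix': array([[386.20901597,   0.        , 252.77366527],
       [  0.        , 386.20901597, 194.56213533],
       [  0.        ,   0.        ,   1.        ]]), 'view': array([[-0.99615315,  0.08576485,  0.01798037,  0.54973776],
       [ 0.05458886,  0.76786113, -0.63828625,  0.13806084],
 
[... 388 characters left out ...]
,  0.02609163, -0.15839081,  0.52756168],
       [ 0.15828225, -0.00618816, -0.98737452,  1.03248252],
       [ 0.        ,  0.        ,  0.        ,  1.        ]])}
wrist {'camera_matrix': array([[339.84335917,   0.        , 260.72134271],
       [  0.        , 339.84335917, 191.78187992],
       [  0.        ,   0.        ,   1.        ]]), 'T_tool_cam': array([[ 2.87036815e-04, -9.52785189e-01, -3.03645027e-01,
         7.71941592e-02],
       [ 9.99999081e-01, -1.28861852e-04,  1.34964903e-03,
         6.91358121e-04],
       [-1.32505387e-03, -3.03645135e-01,  9.52784276e-01,
        -1.42092517e-01],
       [ 0.00000000e+00,  0.00000000e+00,  0.00000000e+00,
         1.00000000e+00]])}
```

View pics/side0.png

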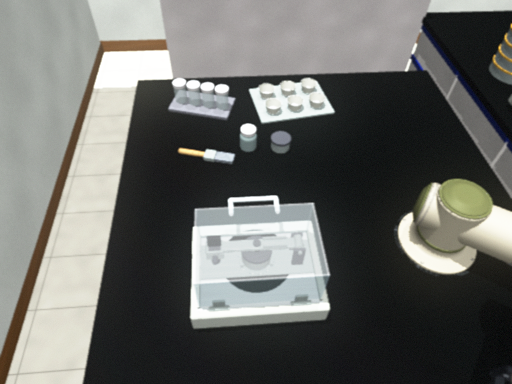

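View pics/top0.png

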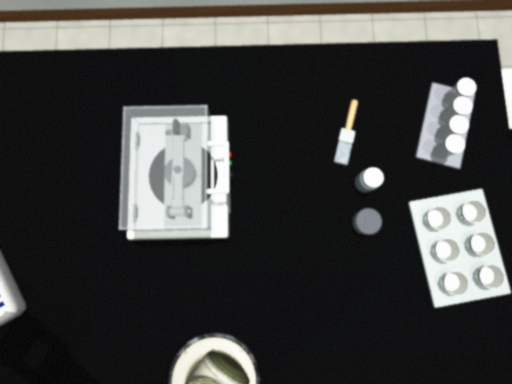

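View pics/wrist0.png

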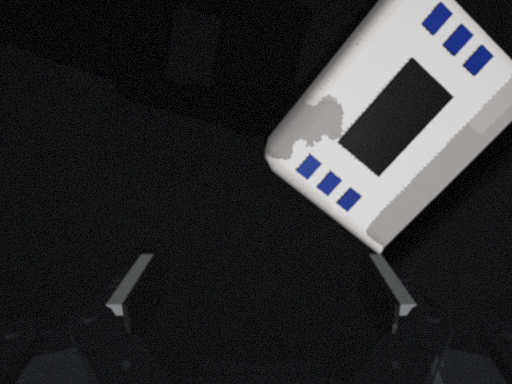

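The mill stands ahead of the robot. In the top view the case spans about (125–230, 112–240), its front faces world −y, and the latch is at about (177,125). The handle is at about (212,170). The jar (370,180), spare bowl (367,221) and brush (347,132) are well off in front. Next I'll measure.

```bash
cat > h.py <<'E'
from rig import status, vision, env
import cv2, numpy as np
def grab(n,tag=None):
    s=status.observe(); im,d=vision.get_image(n)
    if tag: cv2.imwrite(f"pics/{tag}.png",im[:,:,::-1])
    return s,im,d
def cam(n,s=None):
    m=vision.camera_model(n); K=m["camera_matrix"]
    if n=="wrist":
        T=np.eye(4);T[:3,:3]=s["tool_rot"];T[:3,3]=s["position"]; C=T@m["T_tool_cam"]
    else: C=np.linalg.inv(m["view"])
    return K,C
def deproj(n,u,v,z,s=None):   # depth along axis
    K,C=cam(n,s); u=np.asarray(u,float);v=np.asarray(v,float)
    p=np.stack([(u-K[0,2])/K[0,0]*z,(v-K[1,2])/K[1,1]*z,z,np.ones_like(u)])
    return (C@p)[:3].T
def onz(n,u,v,h,s=None):
    K,C=cam(n,s); r=C[:3,:3]@np.array([(u-K[0,2])/K[0,0],(v-K[1,2])/K[1,1],1.0])
    t=(h-C[2,3])/r[2]; return C[:3,3]+t*r
def proj(n,P,s=None):
    K,C=cam(n,s); p=np.linalg.inv(C)@np.append(P,1); q=K@p[:3]; return q[:2]/q[2]
E
python3 - <<'E'
from h import *
for n in ["top","side"]:
    s,im,d=grab(n)
    for l in ["mill","hood","hood_handle","latch","latch_grip","bar","bowl","jar","spare_bowl","brush","coupler"]:
        for r in vision.masks_of(n,l)[:1]:
            m=r["pixels"]; v,u=np.nonzero(m); z=d[m]; ok=z>0
            P=deproj(n,u[ok],v[ok],z[ok])
            print(n,l,round(r["p"],2),[int(x) for x in r["extent"]],m.sum(),"med",P.mean(0).round(3) if len(P) else None,"zpct",np.percentile(P[:,2],[5,50,95]).round(3) if len(P) else None)
            np.save(f"pics/m_{n}_{l}.npy",m)
    cv2.imwrite(f"pics/{n}_zoom.png",cv2.resize(im[:, :, ::-1][90:260,90:260] if n=="top" else im[:,:,::-1][180:340,170:345],None,fx=3.4,fy=3.4,interpolation=cv2.INTER_CUBIC))
E
```

```text
top mill 0.81 [118, 104, 230, 238] 14036 med [0.539 0.071 0.184] zpct [0.079 0.209 0.212]
top hood 0.76 [116, 105, 230, 230] 11847 med [0.546 0.083 0.203] zpct [0.15  0.209 0.212]
top hood_handle 0.88 [120, 102, 230, 231] 11981 med [0.547 0.083 0.201] zpct [0.13  0.209 0.212]
top latch 0.58 [117, 106, 233, 238] 14137 med [0.54  0.071 0.183] zpct [0.079 0.209 0.212]
top jar 0.62 [350, 208, 381, 232] 618 med [ 0.418 -0.434  0.042] zpct [0.004 0.046 0.049]
top spare_bowl 0.89 [350, 206, 380, 233] 597 med [ 0.417 -0.432  0.042] zpct [0.009 0.046 0.05 ]
top brush 0.8 [331, 97, 358, 162] 681 med [ 0.671 -0.398  0.018] zpct [0.013 0.018 0.022]
side mill 0.62 [187, 195, 331, 327] 16000 med [0.557 0.136 0.169] zpct [0.053 0.208 0.211]
side hood 0.89 [191, 197, 328, 308] 12741 med [0.554 0.12  0.195] zpct [0.117 0.209 0.211]
side hood_handle 0.81 [191, 193, 329, 308] 12659 med [0.554 0.12  0.195] zpct [0.118 0.209 0.211]
side jar 0.6 [237, 120, 257, 152] 397 med [ 0.534 -0.434  0.054] zpct [0.004 0.058 0.087]
side spare_bowl 0.8 [271, 129, 292, 152] 402 med [ 0.419 -0.43   0.034] zpct [0.002 0.044 0.049]
side coupler 0.37 [271, 128, 291, 154] 401 med [ 0.419 -0.428  0.034] zpct [0.002 0.044 0.049]
```

```bash
python3 - <<'E'
from h import *
for n in ["top","side"]:
    s,im,d=grab(n)
    v,u=np.mgrid[0:384,0:512]; P=deproj(n,u.ravel(),v.ravel(),d.ravel().astype(float)).reshape(384,512,3)
    ok=(d>0)&(abs(P[...,2]-.209)<.006)&(P[...,1]>-.1)&(P[...,1]<.35)&(P[...,0]>.25)&(P[...,0]<.9)
    r=cv2.minAreaRect(P[ok][:,:2].astype(np.float32)*1000); print(n,"hoodtop",r)
    c=(d>0)&(abs(P[...,2]-.08)<.006)&(P[...,1]>-.2)&(P[...,1]<.35)&(P[...,0]>.25)&(P[...,0]<.9)
    print("deck",cv2.minAreaRect(P[c][:,:2].astype(np.float32)*1000))
    hd=(d>0)&(P[...,2]>.17)&(P[...,2]<.195)&(P[...,1]>-.2)&(P[...,1]<.02)&(P[...,0]>.3)&(P[...,0]<.8)
    Q=P[hd]; print("handle",len(Q),Q.mean(0),cv2.minAreaRect(Q[:,:2].astype(np.float32)*1000))
E
```

```text
top hoodtop ((554.9006958007812, 94.04409790039062), (205.70758056640625, 301.37164306640625), 89.63439178466797)
deck ((553.2827758789062, 85.5198974609375), (268.3983154296875, 337.7111511230469), 89.62164306640625)
handle 600 [ 0.55244703 -0.03286606  0.18482473] ((552.8704833984375, -34.03765106201172), (51.59892272949219, 297.9798278808594), 89.6219482421875)
side hoodtop ((552.265625, 93.02310943603516), (208.2294921875, 300.5661926269531), 89.43466186523438)
deck ((553.318359375, 87.5899658203125), (268.5780944824219, 340.69525146484375), 89.5522689819336)
handle 263 [ 0.55142674 -0.04891594  0.18436726] ((551.2213134765625, -43.838863372802734), (33.063541412353516, 130.5686798095703), 87.3468246459961)
```

View pics/top_zoom.png

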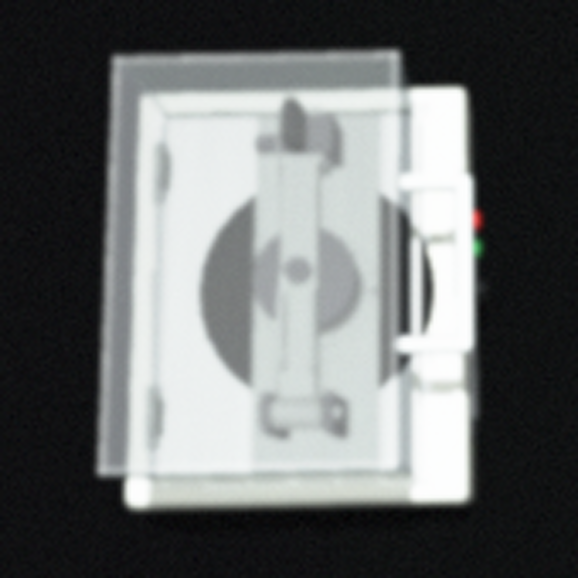

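View pics/side_zoom.png

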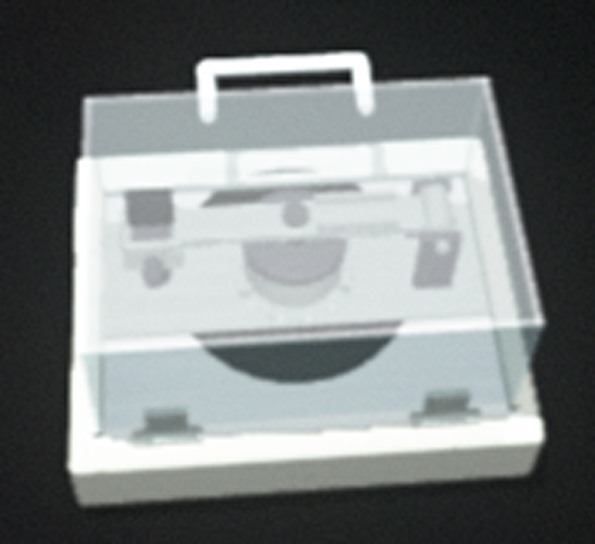

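```bash
cat >> h.py <<'E'
from scipy.spatial.transform import Rotation as Rn
def Rdes(th=0,yaw=-0.4):
    # tool down, x=-X, y=+Y (mill yaw), then tilted with bar by th (about -mill y)
    R=np.array([[-1,0,0],[0,1,0],[0,0,-1.]])
    return Rn.from_euler('z',yaw,degrees=True).as_matrix()@Rn.from_euler('y',-th).as_matrix()@R
def rel(p,R=None,s=None):
    s=s or status.observe(); R0=s["tool_rot"]; R=R0 if R is None else R
    sh=R0.T@(np.array(p)-s["position"])/.05
    return np.r_[sh,Rn.from_matrix(R0.T@R).as_rotvec(degrees=True)/8].round(3)
E
python3 - <<'E'
from h import *
print(rel([.40,.25,.32],Rdes()),rel([.552,-.056,.32],Rdes()))
E
```

```text
[-5.454 -3.302 -1.774 -0.     0.    -2.784] [-10.618  -7.777  -1.773  -0.      0.     -2.784]
```

Call:
send_rows(
  targets=[
    [-0.6,-0.4,-1,0,0,-0.6,60],
    [-1.5,-1.0,-1.7,0,0,-1.2,60],
    [-2.5,-1.6,-1.8,0,0,-1.8,60],
    [-3.5,-2.3,-1.8,0,0,-2.4,60],
    [-4.5,-3.0,-1.8,0,0,-2.784,60],
  ],
)

```text
time_s: 2.08
position: [0.3625, 0.2806, 0.3215]
tool_rot: [[-1.0, 0.005, 0.001], [0.005, 1.0, 0.0], [-0.001, 0.0, -1.0]]
ft_force: [1.1, 0.9, -0.7]
grip_width: 0.0598
```

```bash
python3 - <<'E'
from h import *
print(rel([.552,-.056,.32],Rdes()))
E
```

```text
[-3.821e+00 -6.715e+00  3.200e-02  2.000e-03  5.000e-03  1.700e-02]
```

Call:
send_rows(
  targets=[
    [-0.5,-0.8,0,0,0,0,40],
    [-1.1,-1.8,0,0,0,0,40],
    [-1.7,-2.9,0,0,0,0,40],
    [-2.3,-4.0,0,0,0,0,40],
    [-2.9,-5.1,0,0,0,0,40],
  ],
)

```text
time_s: 2.7
position: [0.5054, 0.0247, 0.3215]
tool_rot: [[-1.0, 0.007, 0.0], [0.007, 1.0, 0.0], [-0.0, 0.0, -1.0]]
ft_force: [1.0, -0.2, 0.4]
grip_width: 0.0399
```

Call:
send_rows(
  targets=[
    [-0.5,-0.9,0,0,0,0,40],
    [-0.9,-1.6,0,0,0,0,40],
    [-0.9,-1.6,0,0,0,0,40],
  ],
)

```text
time_s: 3.08
position: [0.55, -0.0559, 0.3203]
tool_rot: [[-1.0, 0.01, -0.001], [0.01, 1.0, 0.0], [0.001, 0.0, -1.0]]
ft_force: [-0.0, 0.7, 0.2]
grip_width: 0.0404
```

```bash
python3 - <<'E'
from h import *
s,im,d=grab("wrist","w1")
print(s["position"],s["ft_force"])
v,u=np.mgrid[0:384,0:512]; P=deproj("wrist",u.ravel(),v.ravel(),d.ravel().astype(float),s).reshape(384,512,3)
np.save("pics/P1.npy",P)
hd=(d>0)&(P[...,2]>.17)&(P[...,2]<.195)&(P[...,1]>-.09)&(P[...,1]<-0.035)&(abs(P[...,0]-.55)<.1)
Q=P[hd]; print(len(Q),Q.mean(0),cv2.minAreaRect(Q[:,:2].astype(np.float32)*1000), np.percentile(Q,[2,50,98],axis=0).round(4))
print(rel([.552,-.056,.32],Rdes()))
E
```

```text
[ 0.54996438 -0.0558808   0.32031499] [-0.0249426   0.6718296   0.18397935]
2473 [ 0.54726121 -0.05177721  0.18417322] ((552.9660034179688, -47.63425064086914), (25.026451110839844, 131.6775360107422), 89.89691925048828) [[ 0.488  -0.0597  0.18  ]
 [ 0.5437 -0.0527  0.1845]
 [ 0.6151 -0.0365  0.1864]]
[-0.053 -0.032  0.015  0.003 -0.007 -0.013]
```

View pics/w1.png

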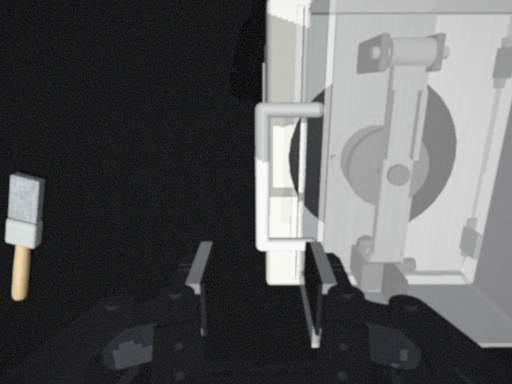

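The handle bar runs vertically at u≈263, rows 105–245, centred between the fingers. Its measured centre is about (0.552, −0.054, 0.180), which fits the given height. I'm descending.

Call:
send_rows(
  targets=[
    [0,0.03,0.8,0,0,0,32],
    [0,0.03,1.6,0,0,0,32],
    [0,0.03,2.3,0,0,0,32],
    [0,0.03,2.8,0,0,0,32],
    [0,0.03,3.12,0,0,0,32],
  ],
)

```text
time_s: 3.75
position: [0.5485, -0.0507, 0.1646]
tool_rot: [[-1.0, 0.006, -0.001], [0.006, 1.0, 0.0], [0.001, 0.0, -1.0]]
ft_force: [0.7, 0.5, 0.4]
grip_width: 0.0321
```

Call:
send_rows(
  targets=[
    [0,0,0,0,0,0,5],
    [0,0,0,0,0,0,5],
    [0,0,0,0,0,0,5],
    [0,0,0,0,0,0,5],
  ],
  grip_force=30,
)

```text
time_s: 4.25
position: [0.5486, -0.0539, 0.1665]
tool_rot: [[-1.0, 0.007, -0.0], [0.007, 1.0, -0.005], [0.0, -0.005, -1.0]]
ft_force: [-4.5, -13.2, 1.6]
grip_width: 0.0107
```

```bash
python3 - <<'E'
from h import *
s=status.observe(); print(s["position"])
y0,z0=-.0545,.18; hy,hz=y0+.25,.08
for th in np.arange(0,1.76,.05):
    a=np.arctan2(.1,-.25)-th; r=np.hypot(.25,.1)
    dy=hy+r*np.cos(a)-y0; dz=hz+r*np.sin(a)-z0
    print(round(th,2),"rows y,z:",round(dy/.05,2),round(-dz/.05,2))
E
```

```text
[ 0.54858993 -0.05392699  0.1664553 ]
0.0 rows y,z: 0.0 -0.0
0.05 rows y,z: 0.11 -0.25
0.1 rows y,z: 0.22 -0.49
0.15 rows y,z: 0.36 -0.72
0.2 rows y,z: 0.5 -0.95
0.25 rows y,z: 0.65 -1.17
0.3 rows y,z: 0.81 -1.39
0.35 rows y,z: 0.99 -1.59
0.4 rows y,z: 1.17 -1.79
0.45 rows y,z: 1.37 -1.98
0.5 rows y,z: 1.57 -2.15
0.55 rows y,z: 1.78 -2.32
0.6 rows y,z: 2.0 -2.47
0.65 rows y,z: 2.23 -2.62
0.7 rows y,z: 2.46 -2.75
0.75 rows y,z: 2.7 -2.87
0.8 rows y,z: 2.95 -2.98
0.85 rows y,z: 3.2 -3.08
0.9 rows y,z: 3.46 -3.16
0.95 rows y,z: 3.72 -3.23
1.0 rows y,z: 3.98 -3.29
1.05 rows y,z: 4.25 -3.33
1.1 rows y,z: 4.51 -3.36
1.15 rows y,z: 4.78 -3.38
1.2 rows y,z: 5.05 -3.38
1.25 rows y,z: 5.32 -3.38
1.3 rows y,z: 5.59 -3.35
1.35 rows y,z: 5.86 -3.32
1.4 rows y,z: 6.12 -3.27
1.45 rows y,z: 6.38 -3.2
1.5 rows y,z: 6.64 -3.13
1.55 rows y,z: 6.9 -3.04
1.6 rows y,z: 7.15 -2.94
1.65 rows y,z: 7.39 -2.83
1.7 rows y,z: 7.63 -2.7
1.75 rows y,z: 7.86 -2.56
```

Call:
send_rows(
  targets=[
    [0,0.0,-0.15,0,0,0,5],
    [0,0.05,-0.35,0,0,0,5],
    [0,0.16,-0.6,0,0,0,5],
    [0,0.3,-0.8,0,0,0,5],
    [0,0.44,-0.95,0,0,0,5],
  ],
)

```text
time_s: 4.88
position: [0.5487, -0.0297, 0.2136]
tool_rot: [[-1.0, 0.006, -0.001], [0.006, 1.0, -0.002], [0.001, -0.002, -1.0]]
ft_force: [-5.2, -7.1, -0.0]
grip_width: 0.0108
```

```bash
python3 - <<'E'
from h import *
s,im,d=grab("side","s2"); print(s["position"],s["ft_force"],s["grip_width"])
E
```

```text
[ 0.54871046 -0.02971457  0.21355775] [-5.22186799 -7.14650067 -0.01343442] 0.010831223715283202
```

View pics/s2.png

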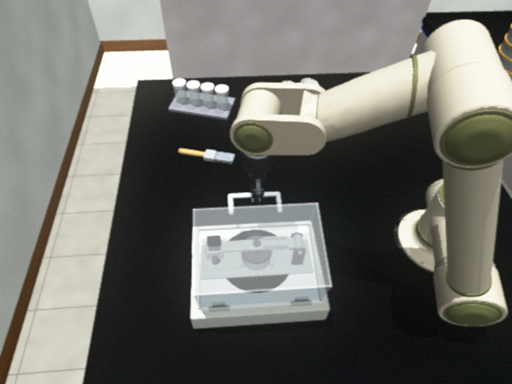

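```bash
cat >> h.py <<'E'
def hoodang(n="side",tag=None,box=(.62,.68)):
    s,im,d=grab(n,tag)
    v,u=np.mgrid[0:384,0:512]; P=deproj(n,u.ravel(),v.ravel(),d.ravel().astype(float),s)
    ok=(d.ravel()>0)&(P[:,0]>box[0])&(P[:,0]<box[1])&(P[:,2]>.09)&(P[:,1]>-.2)
    return P[ok]
E
python3 - <<'E'
from h import *
Q=hoodang()
for y in np.arange(-.1,.4,.02):
    k=abs(Q[:,1]-y)<.01
    if k.any(): print(y.round(2),k.sum(),np.percentile(Q[k,2],[10,50,90]).round(3))
E
```

```text
0.02 96 [0.245 0.247 0.249]
0.04 207 [0.242 0.244 0.247]
0.06 212 [0.237 0.24  0.243]
0.08 205 [0.233 0.236 0.238]
0.1 223 [0.23  0.232 0.235]
0.12 228 [0.225 0.228 0.23 ]
0.14 233 [0.221 0.224 0.226]
0.16 252 [0.217 0.219 0.222]
0.18 248 [0.213 0.215 0.218]
0.2 424 [0.109 0.209 0.213]
0.22 305 [0.165 0.204 0.209]
```

The hood slope is 0.20 rad and the grip holds, so I'm continuing the arc.

Call:
send_rows(
  targets=[
    [0,0.15,-0.22,0,0,0,5],
    [0,0.31,-0.44,0,0,0,5],
    [0,0.49,-0.64,0,0,0,5],
    [0,0.67,-0.84,0,0,0,5],
    [0,0.87,-1.03,0,0,0,5],
  ],
)

```text
time_s: 5.6
position: [0.5491, 0.0135, 0.2657]
tool_rot: [[-1.0, 0.007, -0.0], [0.007, 1.0, -0.002], [0.0, -0.002, -1.0]]
ft_force: [-5.4, -4.9, 0.9]
grip_width: 0.0108
```

Call:
send_rows(
  targets=[
    [0,0.2,-0.17,0,0,0,5],
    [0,0.41,-0.34,0,0,0,5],
    [0,0.63,-0.49,0,0,0,5],
    [0,0.86,-0.64,0,0,0,5],
    [0,1.09,-0.77,0,0,0,5],
  ],
)

```text
time_s: 6.22
position: [0.5497, 0.0678, 0.3053]
tool_rot: [[-1.0, 0.008, 0.002], [0.008, 1.0, -0.002], [-0.002, -0.002, -1.0]]
ft_force: [-5.9, -5.4, 7.6]
grip_width: 0.0106
```

```bash
python3 - <<'E'
from h import *
Q=hoodang(tag="s3"); print(status.observe()["position"],status.observe()["ft_force"])
for y in np.arange(-.1,.4,.04):
    k=abs(Q[:,1]-y)<.01
    if k.any(): print(y.round(2),k.sum(),np.percentile(Q[k,2],[10,50,90]).round(3))
E
```

```text
[0.549756   0.06921724 0.30611639] [-6.95582971 -3.26571023  5.60915076]
0.06 27 [0.23  0.24  0.246]
0.1 29 [0.277 0.286 0.295]
0.14 363 [0.288 0.295 0.302]
0.18 352 [0.254 0.261 0.268]
0.22 360 [0.221 0.227 0.234]
0.26 348 [0.187 0.194 0.201]
```

View pics/s3.png

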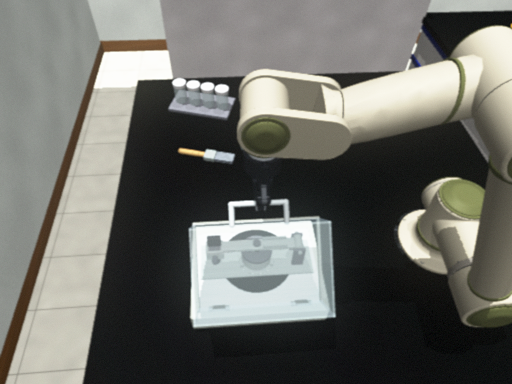

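Hood is at 0.70 rad, on plan.

Call:
send_rows(
  targets=[
    [0,0.24,-0.12,0,0,0,5],
    [0,0.49,-0.23,0,0,0,5],
    [0,0.74,-0.33,0,0,0,5],
    [0,1.0,-0.41,0,0,0,5],
    [0,1.26,-0.48,0,0,0,5],
  ],
)

```text
time_s: 6.9
position: [0.5505, 0.1316, 0.3291]
tool_rot: [[-1.0, 0.007, 0.003], [0.007, 1.0, -0.0], [-0.003, -0.0, -1.0]]
ft_force: [-0.7, -0.4, -1.7]
grip_width: 0.0105
```

Call:
send_rows(
  targets=[
    [0,0.26,-0.06,0,0,0,5],
    [0,0.53,-0.1,0,0,0,5],
    [0,0.79,-0.13,0,0,0,5],
    [0,1.06,-0.15,0,0,0,5],
    [0,1.33,-0.15,0,0,0,5],
  ],
)

```text
time_s: 7.52
position: [0.551, 0.1986, 0.3352]
tool_rot: [[-1.0, 0.007, 0.002], [0.007, 1.0, 0.001], [-0.002, 0.001, -1.0]]
ft_force: [-2.9, -0.4, 5.6]
grip_width: 0.0107
```

Call:
send_rows(
  targets=[
    [0,0.27,0.0,0,0,0,5],
    [0,0.54,0.03,0,0,0,5],
    [0,0.81,0.06,0,0,0,5],
    [0,1.07,0.11,0,0,0,5],
    [0,1.33,0.18,0,0,0,5],
  ],
)

```text
time_s: 8.15
position: [0.5515, 0.2649, 0.325]
tool_rot: [[-1.0, 0.007, -0.0], [0.007, 1.0, 0.0], [0.0, 0.0, -1.0]]
ft_force: [-0.2, 2.1, 4.4]
grip_width: 0.0106
```

```bash
python3 - <<'E'
from h import *
Q=hoodang(tag="s4"); print(status.observe()["position"],status.observe()["ft_force"])
for y in np.arange(-.1,.5,.04):
    k=abs(Q[:,1]-y)<.01
    if k.any(): print(y.round(2),k.sum(),np.percentile(Q[k,2],[10,50,90]).round(3))
E
```

```text
[0.55147254 0.26631703 0.32460668] [-1.64725673  4.0441936   3.59735925]
0.06 70 [0.157 0.159 0.2  ]
0.18 246 [0.285 0.287 0.289]
0.22 263 [0.288 0.29  0.291]
0.26 298 [0.293 0.295 0.296]
0.3 935 [0.216 0.262 0.298]
```

View pics/s4.png

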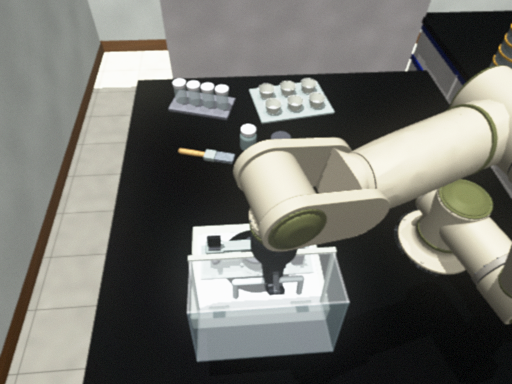

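Call:
send_rows(
  targets=[
    [0,0.26,0.07,0,0,0,5],
    [0,0.52,0.16,0,0,0,5],
    [0,0.77,0.26,0,0,0,5],
    [0,1.01,0.37,0,0,0,5],
    [0,1.22,0.48,0,0,0,5],
  ],
)

```text
time_s: 8.82
position: [0.5519, 0.3257, 0.3006]
tool_rot: [[-1.0, 0.007, -0.0], [0.007, 1.0, -0.0], [0.0, -0.0, -1.0]]
ft_force: [-0.1, 0.3, -1.3]
grip_width: 0.0103
```

Call:
send_rows(
  targets=[
    [0,0.05,0.03,0,0,0,25],
    [0,0.05,0.03,0,0,0,32],
    [0,0.0,0,0,0,0,36],
    [0,0,0,0,0,0,36],
  ],
)

```text
time_s: 9.32
position: [0.552, 0.3245, 0.3018]
tool_rot: [[-1.0, 0.008, 0.001], [0.008, 1.0, 0.0], [-0.001, 0.0, -1.0]]
ft_force: [0.1, 2.3, -0.8]
grip_width: 0.0361
```

```bash
python3 - <<'E'
from h import *
Q=hoodang(tag="s5"); print(status.observe()["position"],status.observe()["ft_force"])
for y in np.arange(.16,.5,.02):
    k=(abs(Q[:,1]-y)<.01)&(Q[:,2]>.2)
    if k.any(): print(y.round(2),k.sum(),np.percentile(Q[k,2],[10,50,90]).round(3))
E
```

```text
[0.5520289  0.32460012 0.30167087] [-0.58881425  2.0331284  -1.14002906]
0.22 3 [0.284 0.285 0.285]
0.24 333 [0.279 0.283 0.285]
0.26 320 [0.275 0.277 0.279]
0.28 347 [0.271 0.273 0.276]
0.3 361 [0.268 0.27  0.272]
0.32 361 [0.265 0.267 0.268]
0.34 438 [0.22  0.263 0.265]
0.36 234 [0.23  0.259 0.262]
```

View pics/s5.png

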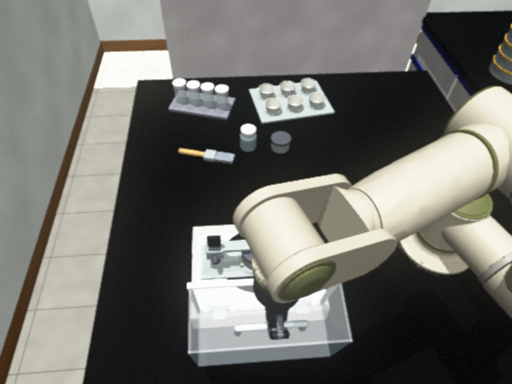

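The top camera-side wall slopes about −0.2, so the hood is at about 1.77 rad and on its stop. I'm retracting upward.

Call:
send_rows(
  targets=[
    [0,0.15,0,0,0,0,45],
    [0,0.15,-0.4,0,0,0,45],
    [0,0.15,-0.9,0,0,0,45],
    [0,0.15,-1.5,0,0,0,45],
    [0,0.15,-2.0,0,0,0,45],
  ],
)

```text
time_s: 10.0
position: [0.5519, 0.3325, 0.4028]
tool_rot: [[-1.0, 0.007, 0.001], [0.007, 1.0, 0.0], [-0.001, 0.0, -1.0]]
ft_force: [0.1, -0.0, 0.2]
grip_width: 0.0448
```

Call:
send_rows(
  targets=[
    [0,-0.8,0,0,0,0,45],
    [-0.4,-1.6,0,0,0,0,45],
    [-0.8,-2.5,0,0,0,0,45],
    [-0.8,-3.4,0,0,0,0,45],
    [-0.8,-4.2,0,0,0,0,45],
  ],
)

```text
time_s: 10.62
position: [0.5906, 0.1205, 0.4014]
tool_rot: [[-1.0, 0.008, 0.0], [0.008, 1.0, -0.0], [-0.0, -0.0, -1.0]]
ft_force: [-0.0, -0.2, 0.4]
grip_width: 0.0454
```

```bash
python3 - <<'E'
from h import *
Q=hoodang(tag="s6"); print(status.observe()["position"],status.observe()["ft_force"])
for y in np.arange(.2,.5,.04):
    k=(abs(Q[:,1]-y)<.01)&(Q[:,2]>.2)
    if k.any(): print(y.round(2),k.sum(),np.percentile(Q[k,2],[10,50,90]).round(3))
s,im,d=grab("wrist","w6")
v,u=np.mgrid[0:384,0:512]; P=deproj("wrist",u.ravel(),v.ravel(),d.ravel().astype(float),s).reshape(384,512,3)
k=(d>0)&(P[...,2]>.194)&(P[...,2]<.206)&(P[...,1]<.15)&(P[...,1]>0)&(P[...,0]>.6)&(P[...,0]<.75)
print(k.sum(),P[k].mean(0) if k.any() else 0, cv2.minAreaRect(P[k][:,:2].astype(np.float32)*1000) if k.any() else 0)
for l in ["latch","bar"]:
  for r in vision.masks_of("wrist",l)[:1]: print(l,r["p"],r["extent"])
E
```

```text
[0.59081389 0.11661821 0.40163654] [-0.86157219 -3.65115584  1.30477885]
0.24 309 [0.278 0.283 0.285]
0.28 345 [0.271 0.273 0.275]
0.32 370 [0.264 0.266 0.268]
0.36 271 [0.227 0.259 0.261]
308 [0.65740053 0.07063227 0.19831146] ((657.979248046875, 70.23016357421875), (12.023463249206543, 33.209197998046875), 89.6808090209961)
latch 0.81 [199.8, 189.9, 233.7, 237.1]
bar 0.76 [196.4, 7.5, 258.2, 231.9]
```

View pics/w6.png

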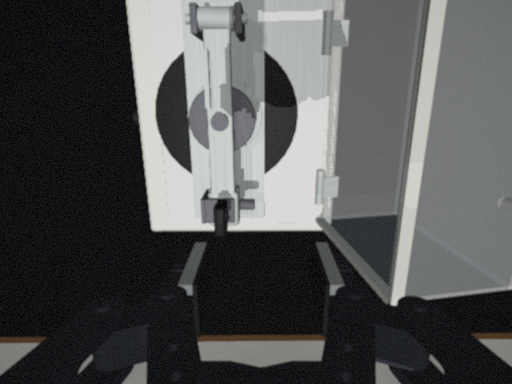

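View pics/s6.png

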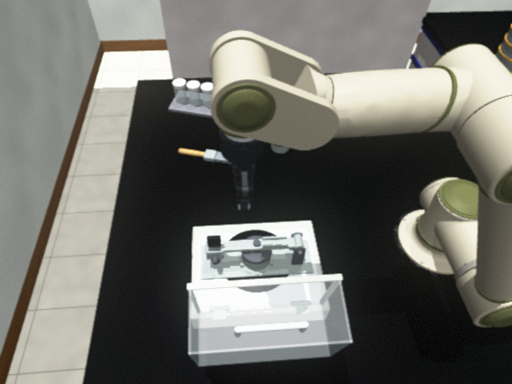

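The tab shows at u≈(213–228), rows 200–237. It measures (0.658, 0.070, 0.198), 33×12 mm, but the arm was still settling, so I'll move over it and measure again.

Call:
send_rows(
  targets=[
    [-0.5,-0.5,0.5,0,0,0,45],
    [-0.7,-0.7,1,0,0,0,45],
    [-0.7,-0.7,1,0,0,0,45],
    [-0.7,-0.7,1,0,0,0,45],
  ],
)

```text
time_s: 11.32
position: [0.6251, 0.0881, 0.3528]
tool_rot: [[-1.0, 0.006, 0.002], [0.006, 1.0, 0.0], [-0.002, 0.0, -1.0]]
ft_force: [-0.2, 0.0, 0.3]
grip_width: 0.045
```

```bash
cat >> h.py <<'E'
def tab(n,tag=None,lo=.192,hi=.206):
    s,im,d=grab(n,tag)
    v,u=np.mgrid[0:384,0:512]; P=deproj(n,u.ravel(),v.ravel(),d.ravel().astype(float),s).reshape(384,512,3)
    k=(d>0)&(P[...,2]>lo)&(P[...,2]<hi)&(P[...,1]<.15)&(P[...,1]>0)&(P[...,0]>.6)&(P[...,0]<.72)
    print(n,s["position"].round(4),k.sum(),P[k].mean(0).round(4) if k.any() else 0, cv2.minAreaRect(P[k][:,:2].astype(np.float32)*1000) if k.any() else 0)
    return s,im,d,P
E
python3 - <<'E'
from h import *
s,im,d,P=tab("wrist","w7")
tab("wrist")
tab("side","s7"); tab("top","t7")
k=(d>0)&(abs(P[...,2]-.08)<.004); print("deck",cv2.minAreaRect(P[k][:,:2].astype(np.float32)*1000))
k=(d>0)&(abs(P[...,2]-.16)<.012)&(abs(P[...,0]-.55)<.05)&(abs(P[...,1]-.08)<.03); print("bar",np.percentile(P[k],[2,50,98],axis=0).round(4))
print(proj("wrist",[.658,.07,.2],s))
E
```

```text
wrist [0.6251 0.0881 0.3528] 496 [0.6573 0.0705 0.1977] ((657.8683471679688, 70.0322036743164), (13.490228652954102, 32.86564636230469), 88.9937515258789)
wrist [0.6251 0.088  0.3531] 483 [0.6572 0.0704 0.1978] ((657.9314575195312, 69.96224975585938), (13.385601997375488, 33.22075653076172), 89.01602935791016)
side [0.625  0.0878 0.3531] 83 [0.6568 0.0721 0.1983] ((657.2469482421875, 70.7342529296875), (12.8997163772583, 34.02048873901367), 86.96595764160156)
top [0.625  0.0877 0.3528] 79 [0.6583 0.0702 0.1982] ((658.6857299804688, 70.83340454101562), (33.65891647338867, 13.640711784362793), 0.7448102235794067)
deck ((593.5314331054688, 138.5942840576172), (374.20550537109375, 262.7493591308594), 89.74380493164062)
bar [[0.5016 0.0577 0.1555]
 [0.5455 0.0711 0.1577]
 [0.5972 0.0848 0.1662]]
[240.47067258 207.78488185]
```

View pics/w7.png

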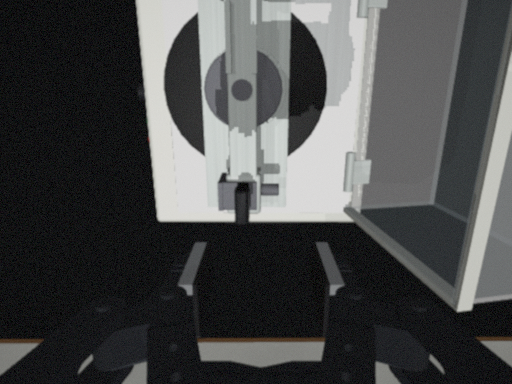

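All three cameras agree: tab centre (0.658, 0.0702), top at about 0.198–0.200, and bar centre y at 0.071. I'm moving above the tab and then down.

Call:
send_rows(
  targets=[
    [-0.35,-0.2,0.5,0,0,0,38],
    [-0.66,-0.36,1.2,0,0,0,38],
    [-0.66,-0.36,1.8,0,0,0,38],
    [-0.66,-0.36,2.2,0,0,0,38],
    [-0.66,-0.36,2.2,0,0,0,38],
  ],
)

```text
time_s: 12.15
position: [0.6577, 0.0689, 0.2405]
tool_rot: [[-1.0, 0.007, -0.002], [0.007, 1.0, 0.0], [0.002, 0.0, -1.0]]
ft_force: [-0.2, 0.6, 0.4]
grip_width: 0.0378
```

```bash
python3 - <<'E'
from h import *
s,im,d,P=tab("wrist","w8")
print(s["tool_rot"].round(4), rel([.658,.0702,.170],Rdes(),s))
tab("side","s8")
E
```

```text
wrist [0.6577 0.0689 0.2405] 1229 [0.6571 0.0701 0.1977] ((658.4280395507812, 70.02513122558594), (33.64234924316406, 13.898417472839355), 0.24625976383686066)
[[-1.0e+00  6.9e-03 -2.3e-03]
 [ 6.9e-03  1.0e+00  2.0e-04]
 [ 2.3e-03  2.0e-04 -1.0e+00]] [-1.000e-02  2.700e-02  1.411e+00  1.000e-03 -1.600e-02  1.000e-03]
side [0.6581 0.0688 0.2419] 81 [0.6568 0.0722 0.198 ] ((657.3181762695312, 71.28399658203125), (12.97518253326416, 33.6198844909668), 87.27034759521484)
```

View pics/w8.png

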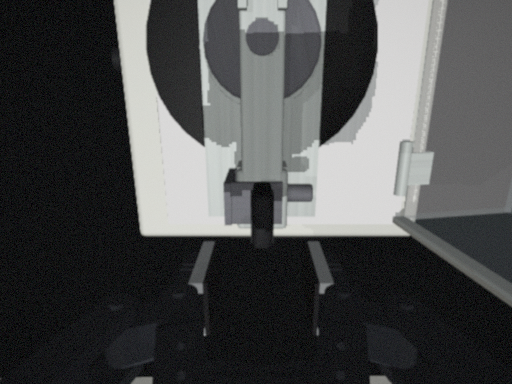

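Call:
send_rows(
  targets=[
    [0,0.02,0.5,0,0,0,38],
    [0,0.02,0.9,0,0,0,38],
    [0,0.02,1.2,0,0,0,38],
    [0,0.02,1.38,0,0,0,38],
    [0,0.02,1.38,0,0,0,38],
  ],
)

```text
time_s: 12.88
position: [0.6582, 0.0696, 0.1723]
tool_rot: [[-1.0, 0.007, -0.0], [0.007, 1.0, -0.0], [0.0, -0.0, -1.0]]
ft_force: [0.1, 0.1, 0.2]
grip_width: 0.0377
```

Call:
send_rows(
  targets=[
    [0,0,0,0,0,0,5],
    [0,0,0,0,0,0,5],
    [0,0,0,0,0,0,5],
    [0,0,0,0,0,0,5],
  ],
  grip_force=60,
)

```text
time_s: 13.38
position: [0.6584, 0.0695, 0.1733]
tool_rot: [[-1.0, 0.007, 0.002], [0.007, 1.0, -0.0], [-0.002, -0.0, -1.0]]
ft_force: [-0.4, -0.5, 6.8]
grip_width: 0.0105
```

Call:
send_rows(
  targets=[
    [0,-0.06,0,0,0,0,5],
    [0,-0.12,0,0,0,0,5],
    [0,-0.18,0,0,0,0,5],
    [0,-0.24,0,0,0,0,5],
    [0,-0.28,0,0,0,0,5],
  ],
)

```text
time_s: 14.0
position: [0.6583, 0.0577, 0.1733]
tool_rot: [[-1.0, 0.006, 0.002], [0.006, 1.0, 0.004], [-0.002, 0.004, -1.0]]
ft_force: [0.4, 10.2, 5.8]
grip_width: 0.0112
```

```bash
python3 - <<'E'
from h import *
s,im,d,P=tab("side","s9"); print(s["position"],s["ft_force"],s["grip_width"])
cv2.imwrite("pics/s9z.png",cv2.resize(im[180:340,170:345,::-1],None,fx=3.4,fy=3.4,interpolation=cv2.INTER_CUBIC))
E
```

```text
side [0.6583 0.0577 0.1733] 17 [0.6479 0.0645 0.1965] ((656.7775268554688, 66.08988189697266), (33.428924560546875, 22.855743408203125), 0.872230589389801)
[0.65832895 0.05767156 0.17329388] [ 0.35124386 10.21014751  5.75305954] 0.011174620665234553
```

View pics/s9z.png

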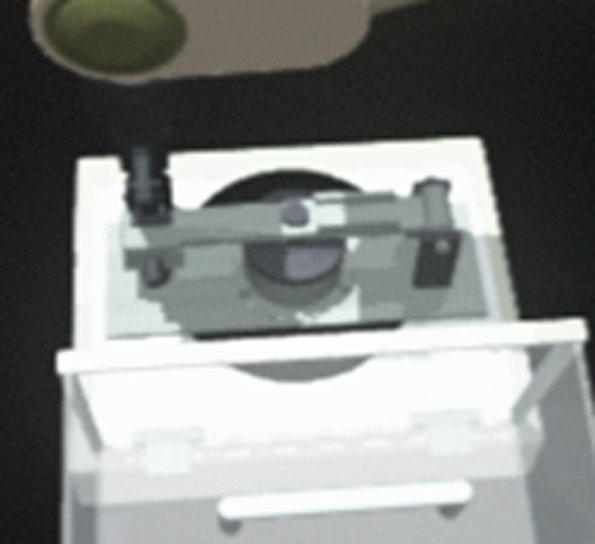

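Call:
send_rows(
  targets=[
    [0,-0.03,0,0,0,0,5],
    [0,-0.03,0,0,0,0,5],
  ],
)

```text
time_s: 14.3
position: [0.6583, 0.0564, 0.1733]
tool_rot: [[-1.0, 0.006, 0.002], [0.006, 1.0, 0.004], [-0.002, 0.004, -1.0]]
ft_force: [0.6, 10.6, 5.4]
grip_width: 0.0105
```

```bash
python3 - <<'E'
from h import *
s=status.observe(); p=s["position"]; R0=s["tool_rot"]; print(p,s["ft_force"])
c=np.array([.658-.21,p[1],.152])
for th in [.02,.04,.06,.1,.15,.2,.25,.3,.35,.4,.45,.5]:
    M=Rn.from_euler('y',-th).as_matrix()
    print(th,rel(c+M@(p-c),M@R0,s), "coupler dz",round(.21*np.sin(th)+.018*(1-np.cos(th)),3))
E
```

```text
[0.65831116 0.05639696 0.17328221] [ 0.59853345 10.62352352  5.42992377]
0.02 [ 0.009  0.    -0.084 -0.001 -0.143 -0.001] coupler dz 0.004
0.04 [ 0.02   0.001 -0.168 -0.002 -0.286 -0.001] coupler dz 0.008
0.06 [ 0.033  0.001 -0.252 -0.002 -0.43  -0.002] coupler dz 0.013
0.1 [ 0.063  0.001 -0.418 -0.004 -0.716 -0.003] coupler dz 0.021
0.15 [ 0.109  0.002 -0.624 -0.006 -1.074 -0.004] coupler dz 0.032
0.2 [ 0.167  0.002 -0.828 -0.008 -1.432 -0.006] coupler dz 0.042
0.25 [ 0.234  0.003 -1.028 -0.01  -1.79  -0.007] coupler dz 0.053
0.3 [ 0.311  0.003 -1.225 -0.012 -2.149 -0.008] coupler dz 0.063
0.35 [ 0.398  0.003 -1.417 -0.014 -2.507 -0.01 ] coupler dz 0.073
0.4 [ 0.494  0.004 -1.605 -0.016 -2.865 -0.011] coupler dz 0.083
0.45 [ 0.6    0.004 -1.788 -0.018 -3.223 -0.013] coupler dz 0.093
0.5 [ 0.715  0.004 -1.966 -0.02  -3.581 -0.014] coupler dz 0.103
```

Latch travel is about 13 mm at 10.6 N. I'm lifting slowly, following the bar's arc.

Call:
send_rows(
  targets=[
    [0.01,0,-0.08,0,-0.14,0,5],
    [0.02,0,-0.17,0,-0.29,0,5],
    [0.03,0,-0.25,0,-0.43,0,5],
    [0.05,0,-0.34,0,-0.57,0,5],
    [0.06,0,-0.42,0,-0.72,0,5],
  ],
)

```text
time_s: 14.92
position: [0.6553, 0.0565, 0.1929]
tool_rot: [[-0.995, 0.006, 0.102], [0.006, 1.0, 0.004], [-0.102, 0.004, -0.995]]
ft_force: [3.6, 10.2, -3.9]
grip_width: 0.011
```

```bash
python3 - <<'E'
from h import *
s,im,d=grab("side"); print(s["position"],s["ft_force"],s["grip_width"])
cv2.imwrite("pics/s10z.png",cv2.resize(im[150:340,150:345,::-1],None,fx=3,fy=3,interpolation=cv2.INTER_CUBIC))
p=s["position"]; R0=s["tool_rot"]; M0=R0@Rdes(0,0).T
print("tilt",np.arctan2(R0[0,2],-R0[2,2]))
E
```

```text
[0.6552996  0.0564759  0.19288904] [ 3.62509293 10.1614254  -3.89509494] 0.010980167594115192
tilt 0.10182138319072799
```

View pics/s10z.png

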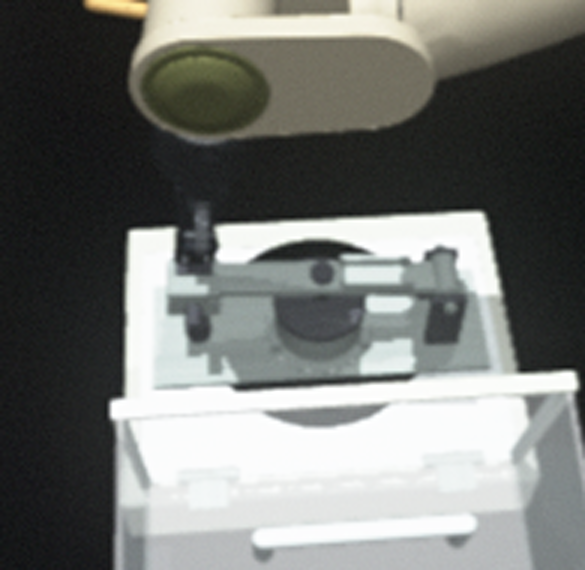

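The coupler is rising off the ball. The rigid motion about the pivot is the same in tool axes, so I'll repeat it.

Call:
send_rows(
  targets=[
    [0.02,0,-0.17,0,-0.29,0,5],
    [0.05,0,-0.34,0,-0.57,0,5],
    [0.08,0,-0.5,0,-0.86,0,5],
    [0.12,0,-0.66,0,-1.14,0,5],
    [0.17,0,-0.83,0,-1.43,0,5],
  ],
)

```text
time_s: 15.6
position: [0.6428, 0.0564, 0.2338]
tool_rot: [[-0.954, 0.006, 0.298], [0.007, 1.0, 0.002], [-0.298, 0.004, -0.955]]
ft_force: [5.4, 9.2, -1.4]
grip_width: 0.0108
```

Call:
send_rows(
  targets=[
    [0.02,0,-0.17,0,-0.29,0,5],
    [0.05,0,-0.34,0,-0.57,0,5],
    [0.08,0,-0.5,0,-0.86,0,5],
    [0.12,0,-0.66,0,-1.14,0,5],
    [0.17,0,-0.83,0,-1.43,0,5],
  ],
)

```text
time_s: 16.23
position: [0.6224, 0.0563, 0.2714]
tool_rot: [[-0.876, 0.006, 0.482], [0.007, 1.0, 0.0], [-0.482, 0.003, -0.876]]
ft_force: [5.6, 10.0, -1.1]
grip_width: 0.0109
```

Call:
send_rows(
  targets=[
    [0,0,0,0,0,0,5],
    [0,0,0,0,0,0,5],
    [0,0,0,0,0,0,5],
  ],
)

```text
time_s: 16.6
position: [0.6225, 0.0562, 0.2711]
tool_rot: [[-0.877, 0.006, 0.481], [0.007, 1.0, 0.0], [-0.481, 0.003, -0.877]]
ft_force: [5.2, 9.8, -0.2]
grip_width: 0.0111
```

```bash
python3 - <<'E'
from h import *
s,im,d=grab("side","s11"); print(s["time_s"],s["position"],s["ft_force"],s["grip_width"])
R0=s["tool_rot"];print("tilt",np.arctan2(R0[0,2],-R0[2,2]))
cv2.imwrite("pics/s11z.png",cv2.resize(im[150:370,150:360,::-1],None,fx=2.7,fy=2.7,interpolation=cv2.INTER_CUBIC))
v,u=np.mgrid[0:384,0:512]; P=deproj("side",u.ravel(),v.ravel(),d.ravel().astype(float)).reshape(384,512,3)
for x in np.arange(.46,.68,.02):
    k=(d>0)&(abs(P[...,0]-x)<.01)&(P[...,1]>.062)&(P[...,1]<.08); print(x.round(2),np.percentile(P[k][:,2],[50,75,90]).round(3))
k=(d>0)&(abs(P[...,0]-.64)<.03)&(P[...,1]>.2)&(P[...,2]>.25)
Q=P[k]; print("hood slope",np.polyfit(Q[(Q[:,1]>.24)&(Q[:,1]<.34),1],Q[(Q[:,1]>.24)&(Q[:,1]<.34),2],1))
grab("top","t11")
E
```

```text
16.6 [0.62247873 0.05624051 0.27113707] [ 5.23661949  9.78819791 -0.22775957] 0.011088170866145894
tilt 0.501637174686563
0.46 [0.163 0.168 0.522]
0.48 [0.181 0.535 0.539]
0.5 [0.193 0.54  0.541]
0.52 [0.206 0.534 0.538]
0.54 [0.215 0.507 0.523]
0.56 [0.437 0.458 0.468]
0.58 [0.37  0.415 0.427]
0.6 [0.312 0.338 0.354]
0.62 [0.261 0.29  0.301]
0.64 [0.261 0.267 0.27 ]
0.66 [0.142 0.239 0.255]
0.68 [0.086 0.087 0.088]
hood slope [-0.15247585  0.31638046]
```

View pics/s11z.png

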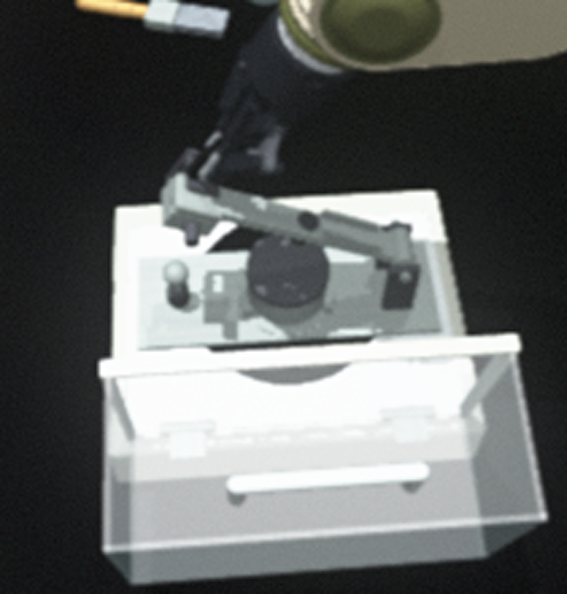

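View pics/t11.png

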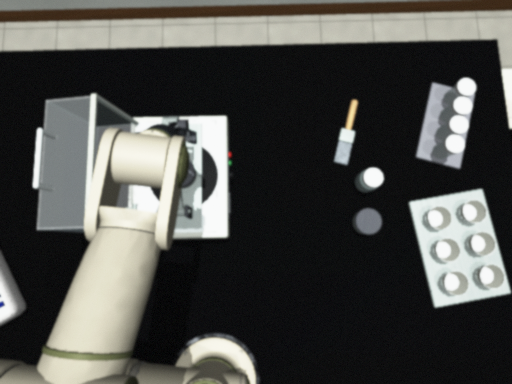

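The bar is raised to about 0.5 rad (slope 0.57), which puts the coupler about 10 cm above the bare ball. The bystanders are unmoved. I'll recheck the hood angle with the same box as before.

```bash
python3 - <<'E'
from h import *
Q=hoodang()
for y in np.arange(.2,.4,.02):
    k=(abs(Q[:,1]-y)<.01)&(Q[:,2]>.2)
    if k.any(): print(y.round(2),k.sum(),np.percentile(Q[k,2],[10,50,90]).round(3))
s=status.observe(); print(s["ft_force"],s["position"],np.abs(s["qvel"]).max())
E
```

```text
0.24 309 [0.279 0.283 0.285]
0.26 330 [0.275 0.277 0.279]
0.28 338 [0.271 0.273 0.275]
0.3 361 [0.268 0.27  0.272]
0.32 372 [0.264 0.266 0.268]
0.34 418 [0.259 0.262 0.264]
0.36 264 [0.227 0.258 0.261]
[ 5.1150949   9.84851751 -0.99514344] [0.62249923 0.05625464 0.27112968] 0.07541530719154567
```

The hood readings are identical to before, and the arm and bar are at rest. I'm handing in.

```bash
python3 -c "
from rig import env
print(env.close_job())"
```

```text
the job is handed in; nothing more can be done
None
```

I opened the hood onto its stop, freed the clamp bar from the ball, and handed the job in at about 17 s (limit 64 s) with the gripper still holding the bar up. The hand-in reports no verdict, so these are my own last checks:

- **Hood:** I gripped the handle and swung the hood over its arc, then let go. Depth readings put it at about 1.77 rad, and they were the same before and after the bar work. One last slope fit over a wider area gave about 1.72 rad. Both are above 1.68 rad.
- **Latch:** I pulled the tab about 13 mm towards the mill's front, with 10.6 N on the wrist and the bar still down.
- **Bar:** It is lifted to about 0.5 rad, which puts the coupler about 10 cm above the ball. The arm was at rest, gripping the tab with 60 N set.
- **Bowl:** It looks upright and in place in the last picture, but I did not measure how far it may have moved.
- **Jar, spare bowl and brush:** They are at the same spots as at the start in the last top picture.

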